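Spin-check spare handwheels for the soil-test load frame

TASK

Push the crank peg of each of the three spare handwheels to see whether the wheel spins: try for a quarter turn or more, and push gently so that the units stay about where they stand. Once all three have been tried, lift every unit whose wheel binds by its spindle and set it down gently, upright, in the grey reject tray; leave any that runs free standing on the bench, and leave the cylinder, spanner and jar alone.

Things in the scene. Friction and masses are not known exactly. Their poses are not given: they have to be found in the camera images.
- unit_a_grip (a point): Handwheel unit A, loose, about 0.8 kg: round grey foot 100 mm in diameter (0 to 14 mm high), on it a level three-spoke metal wheel 120 mm in diameter (30 to 42 mm high), and up through its middle a bare steel spindle 22 mm in diameter, fixed to the foot, whose top is 105 mm above the foot's underside; it is what one lifts the unit by. This point is on the spindle's axis, 90 mm above the underside; z is up along the spindle. The unit stands on the bench at any yaw.
- unit_a_peg (a point): Centre of the black upright crank peg on the wheel of unit A: 16 mm in diameter, 30 mm tall (42 to 72 mm above the foot's underside), 45 mm from the spindle's axis; it goes round with the wheel.
- wheel_a (a joint): Angle of the wheel of unit A on its spindle relative to its foot, rad, growing anticlockwise seen from above, near 0 at the start. A sound wheel turns round and round almost without force, either way, and coasts on when pushed briskly; a wheel that binds gives some way (anything from a few degrees to 30 degrees) and then stops dead, either way. Pushed on, the whole unit slides or pivots on the bench under a few newtons.
- unit_a: The foot of unit A: origin at the centre of its underside, z up.
- unit_b_grip (a point): Handwheel unit B, loose, about 0.8 kg: round grey foot 100 mm in diameter (0 to 14 mm high), on it a level three-spoke metal wheel 120 mm in diameter (30 to 42 mm high), and up through its middle a bare steel spindle 22 mm in diameter, fixed to the foot, whose top is 105 mm above the foot's underside; it is what one lifts the unit by. This point is on the spindle's axis, 90 mm above the underside; z is up along the spindle. The unit stands on the bench at any yaw.
- unit_b_peg (a point): Centre of the black upright crank peg on the wheel of unit B: 16 mm in diameter, 30 mm tall (42 to 72 mm above the foot's underside), 45 mm from the spindle's axis; it goes round with the wheel.
- wheel_b (a joint): Angle of the wheel of unit B on its spindle relative to its foot, rad, growing anticlockwise seen from above, near 0 at the start. A sound wheel turns round and round almost without force, either way, and coasts on when pushed briskly; a wheel that binds gives some way (anything from a few degrees to 30 degrees) and then stops dead, either way. Pushed on, the whole unit slides or pivots on the bench under a few newtons.
- unit_b: The foot of unit B: origin at the centre of its underside, z up.
- unit_c_grip (a point): Handwheel unit C, loose, about 0.8 kg: round grey foot 100 mm in diameter (0 to 14 mm high), on it a level three-spoke metal wheel 120 mm in diameter (30 to 42 mm high), and up through its middle a bare steel spindle 22 mm in diameter, fixed to the foot, whose top is 105 mm above the foot's underside; it is what one lifts the unit by. This point is on the spindle's axis, 90 mm above the underside; z is up along the spindle. The unit stands on the bench at any yaw.
- unit_c_peg (a point): Centre of the black upright crank peg on the wheel of unit C: 16 mm in diameter, 30 mm tall (42 to 72 mm above the foot's underside), 45 mm from the spindle's axis; it goes round with the wheel.
- wheel_c (a joint): Angle of the wheel of unit C on its spindle relative to its foot, rad, growing anticlockwise seen from above, near 0 at the start. A sound wheel turns round and round almost without force, either way, and coasts on when pushed briskly; a wheel that binds gives some way (anything from a few degrees to 30 degrees) and then stops dead, either way. Pushed on, the whole unit slides or pivots on the bench under a few newtons.
- unit_c: The foot of unit C: origin at the centre of its underside, z up.
- tray: Grey open reject tray fixed to the bench, 290 mm (its x) by 160 mm (its y), 30 mm high, walls and floor 5 mm thick; origin at the centre of its underside. Two units fit upright side by side along its x, for instance centred 65 mm either side of its middle; the wheels then clear its walls.
- cell: Bystander: open clear plastic cylinder, 90 mm in diameter, 100 mm tall, origin at the centre of its underside.
- spanner: Bystander: steel spanner 180 mm long, lying on the bench, along its x.
- jar: Bystander: closed jar 66 mm in diameter, 90 mm tall, origin at the centre of its underside.
Things that resemble listed ones, but are neither listed nor needed, are in the scene too. Leave any orange look-alike of the unit_a alone. Leave any orange look-alike of the unit_b alone.

How it is judged:
By the outcome, as a careful person would: the job done as asked, in the order asked, and still so for the second after the job is handed in, with the robot touching nothing.
It also fails if it takes over 72 s, if anything falls off the work surface, if the arm or the gripper's body presses on something with over 40 N, if the wrist force passes 120 N, or if a joint passes its speed limit or range.

ROBOT

A 6-joint arm with a two-finger parallel gripper is mounted at the origin on the work surface. World frame = base frame: x ahead of the robot, y to its left, z up, the work surface at z = 0. Lengths are in m, angles in rad, forces in N, time in s.
With the tool pointing down it reaches from about 0.4 to 0.825 m from the base axis. Payload 7 kg.
Tool frame: the origin (TCP) lies at the very end of the fingers, on their centre line; the grasp point (between the pads) lies 19 mm behind it (env.grip_depth is the distance from the TCP to the grasp point, in m); z points along the fingers, y is the line along which they close (so a half turn about z gives the same grasp; the last joint's range is limited). The gripper opens to 85 mm and grips with 20 to 120 N. Pads are 22 mm wide; open, the fingers measure 114 mm over their backs; the gripper's body (76 mm by 85 mm) begins 54 mm behind the grasp point. The pads swing forward as they close: fully open they stand 13 mm farther back than shut.
Start: joints at [1.458, 0.359, 0.012, 0, -1.224, -0.288], TCP at [0.263, 0.621, 0.231] pointing down, gripper open.
Joint ranges: [-3.07, 3.07], [-1.43, 2.12], [-1.02, 1.25], [-3.03, 1.67], [-3.05, -0], [-3.03, 3.03]. Speed limits (rad/s): [2.39, 2.39, 3.01, 3.14, 3.14, 3.14].

INTERFACE

Orientations are given as a unit quaternion [x, y, z, w].
In Python, from cell import env gives the robot as it stands.
- The arm moves only by the tool play_rows, never from a script. Its argument "plan" is text: rows parted by semicolons, each of 6 numbers parted by spaces: the shift along the tool's x, y, z in mm, then the turn, a rotation vector about the tool's x, y, z in rad. A call has 1 to 8 rows; each row shifts and turns the commanded pose from where the row before left it, along the tool's axes as they then stand; what a row does not reach is not made up. A row lasts 1/12 s, in which the tool goes at most 41.7 mm and 7.16 degrees, less where a joint would pass 70% of its speed; a pose out of reach is approached as far as the arm can. A call with a gripper value outside its range is refused whole. "jaw" is the opening, from 0 (shut) to 1 (fully open), set as the call begins (left out, the last holds). The fingers move at their own pace and stop on an object; "squeeze" is the grip in N (left out, the last holds). Time passes only in rows, so rows that do not move let the fingers close. It gives the time, the measured TCP pose, the force, the opening and the grip force at its end, in the units of the state.
- env.read_state(): the state, without advancing time (a new reading comes with each control period).
- env.camera(name): name is "side" or "top" or "wrist"; returns a dict with "color" (420x560x3 uint8, red, green, blue), "fov_y" (degrees; the focal length in pixels is half the picture's height over the tangent of half this angle, whatever the lens; pixels are square), "cx", "cy" (the principal point, pixels), "world_from_camera" (4x4, takes a point from camera to world coordinates); the wrist camera has in their place "tool_from_camera" (4x4, takes a point from camera to tool coordinates, whose origin is the TCP and whose axes are the flange's). Camera axes: x right, y down, z forward; pixel columns grow to the right and rows downward; lengths in m; the calibration is good to about 2 mm. A picture is of the moment at which its call begins: read the wrist's pose just before it. There is no depth.
- env.close_job(): hands the job in; it is judged then, once.
The state is a dict: "time": time; "joint_positions": joint angles; "joint_vel": joint speeds; "joint_efforts": joint torques, N m; "ee_pos": TCP position; "orientation": TCP orientation; "wrist_force": force on the tool from outside, world axes, zero at the start; "ft_torque": the same for the moment, N m; "gripper_width": opening from 0.0 (shut) to 1.0 (fully open); "finger_force": force on a finger pad.
Only numpy, scipy, OpenCV 4.12 (cv2) and the standard library are available. Lean on these libraries where they do the work, as an engineer would, in place of code of your own. Each camera call takes 0.05 s, during which the arm holds its last target. There are 200 camera calls.

## Working session

There is one attempt and no reset: what is moved stays moved. The work goes in short steps, Python scripts to look and compute and a tool call to move; the robot and the scene stay as the last step left them, time stands still between calls to the robot, and variables do not carry over. Pictures are saved under pics/ and viewed, at most 10 in all, crops included, and the job is handed in when it is done.

Besides the shell and the picture viewer there is one more tool, called after ">>>" as name(argument=value, ...), one argument or row to a line, values as JSON. play_rows: Moves the arm, as the interface text tells. Its arguments: {"type":"object","properties":{"plan":{"type":"string"},"jaw":{"type":"number"},"squeeze":{"type":"number"}},"required":["plan"]}

```bash
ls; mkdir -p pics; python3 - <<'E'
from cell import env
import cv2,numpy as np
s=env.read_state();print({k:np.round(v,3) for k,v in s.items()})
for n in("top","side"):
    c=env.camera(n);cv2.imwrite(f"pics/{n}0.png",c["color"][:,:,::-1]);print(n,c["fov_y"],c["cx"],c["cy"],np.round(c["world_from_camera"],3).tolist())
E
```

```text
pics
{'time': np.float64(0.0), 'joint_positions': array([ 1.458,  0.359,  0.011, -0.   , -1.224, -0.288]), 'joint_vel': array([-0.001, -0.001,  0.   , -0.001,  0.001,  0.   ]), 'joint_efforts': array([-0.0000e+00, -5.8331e+01,  2.9342e+01,  6.9370e+00, -6.0000e-03,
       -0.0000e+00]), 'ee_pos': array([0.263, 0.621, 0.23 ]), 'orientation': array([ 0.98 , -0.199, -0.   ,  0.001]), 'wrist_force': array([-1.319, -0.164, -0.283]), 'ft_torque': array([-0.02 ,  0.001,  0.046]), 'finger_force': np.float64(0.0), 'gripper_width': np.float64(1.006)}
top 47.71391162443063 281.56902625915586 204.97376161820176 [[-0.004, -0.991, 0.131, 0.43], [-1.0, 0.007, 0.021, 0.01], [-0.022, -0.131, -0.991, 1.181], [0.0, 0.0, 0.0, 1.0]]
side 56.32310604492768 280.24388398991005 207.6514164438975 [[-0.995, -0.073, 0.072, 0.497], [-0.101, 0.564, -0.819, 0.678], [0.019, -0.822, -0.569, 0.547], [0.0, 0.0, 0.0, 1.0]]
```

View pics/top0.png

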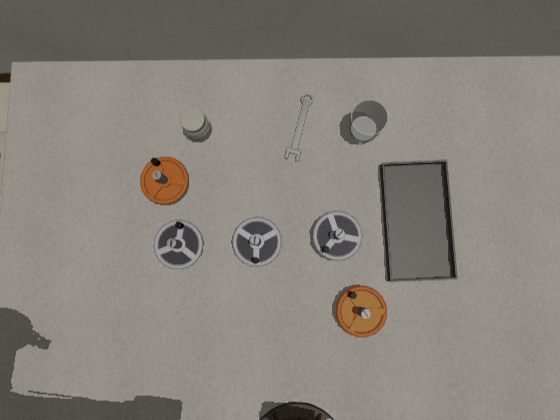

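View pics/side0.png

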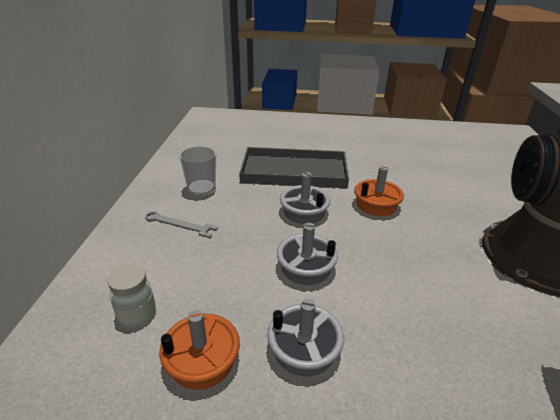

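Top view: three grey units near (178,244), (256,241) and (336,236) with black pegs at about (179,226), (255,260) and (325,249). They fit the metal-wheel description. The two orange look-alikes at (164,180) and (361,311) must be left alone. The tray is at about (418,221). I'll confirm in an enlarged crop.

```bash
cat > h.py <<'E'
import numpy as np,cv2
from cell import env
from scipy.spatial.transform import Rotation as R
def ray(c,u,v,z,T=None):
    T=c["world_from_camera"] if T is None else T
    f=c["color"].shape[0]/2/np.tan(np.radians(c["fov_y"])/2)
    d=T[:3,:3]@np.array([(u-c["cx"])/f,(v-c["cy"])/f,1]);o=T[:3,3]
    return o+d*(z-o[2])/d[2]
E
python3 - <<'E'
from h import *
c=env.camera("top");im=c["color"][:,:,::-1]
cv2.imwrite("pics/crop.png",cv2.resize(im[205:275,145:370],None,fx=3.5,fy=3.5,interpolation=cv2.INTER_CUBIC))
g=im.max(2)
hsv=cv2.cvtColor(im,cv2.COLOR_BGR2HSV)
m=((g<35)*255).astype(np.uint8);n,l,st,ce=cv2.connectedComponentsWithStats(m)
for i in range(1,n):
    x,y,w,h,a=st[i]
    if 15<a<250 and 200<y<280: print("dark",x,y,w,h,a,ce[i].round(1),ray(c,*ce[i],.06).round(4))
for p in [(382,163),(444,161),(455,278),(389,280)]: print("tray",ray(c,*p,.03).round(3))
# grey wheel rims: bright low-sat disk => circles
gr=cv2.resize(cv2.cvtColor(im,cv2.COLOR_BGR2GRAY),None,fx=3,fy=3,interpolation=cv2.INTER_CUBIC)
for q in cv2.HoughCircles(gr,cv2.HOUGH_GRADIENT,1,120,param1=120,param2=30,minRadius=60,maxRadius=85)[0]:
    q=q/3; print("circ",q.round(1),ray(c,q[0],q[1],.04).round(4))
E
```

```text
dark 175 222 9 7 35 [178.9 225.1] [0.5313 0.2783 0.06  ]
dark 387 266 3 15 24 [388.3 273.6] [ 0.4152 -0.2137  0.06  ]
tray [ 0.684 -0.213  0.03 ]
tray [ 0.688 -0.365  0.03 ]
tray [ 0.404 -0.377  0.03 ]
tray [ 0.4   -0.221  0.03 ]
circ [256.5 241.8  23.5] [0.4916 0.0949 0.04  ]
circ [337.5 235.8  23.3] [ 0.505  -0.0994  0.04  ]
circ [359.8 312.2  27. ] [ 0.3257 -0.1482  0.04  ]
circ [178.8 244.8  20.4] [0.4854 0.2822 0.04  ]
circ [166.2 180.5  23.7] [0.643  0.3173 0.04  ]
```

View pics/crop.png

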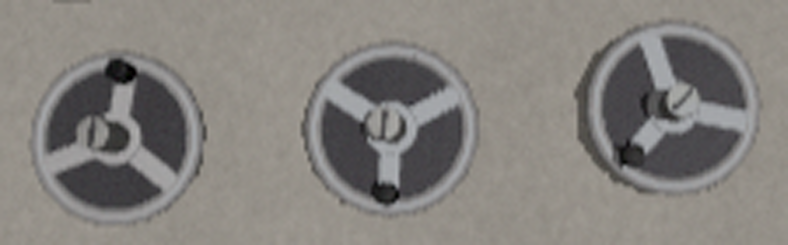

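Crop: three grey metal wheels, each with a bare spindle and one black peg, so these are the targets. Spindle tops in the full image are at about (171.6,243), (254.7,240.7) and (340.4,233.9). Peg tops are at about (179.5,225), (255,259.5) and (325.3,249).

```bash
cat >> h.py <<'E'
def arc(C,peg,sgn,start=42,end=75,step=9):
    a0=np.arctan2(*(peg-C)[::-1])
    return np.array([C+.045*np.array([np.cos(a),np.sin(a)]) for a in a0+sgn*np.radians(np.arange(-start,end+1,step))])
E
python3 - <<'E'
from h import *
c=env.camera("top")
for n,s,w,p in [("L",(171.6,243),(178.7,244.4),(179,225.1)),("M",(254.7,240.7),(256.4,241.4),(255,259.2)),("R",(340.4,233.9),(337.6,235.6),(325.3,249))]:
    S=ray(c,*s,.105);W=ray(c,*w,.040);P=ray(c,*p,.065)
    C=(S+W)[:2]/2
    print(n,S.round(4),W.round(4),P.round(4),"r",np.hypot(*(P-W)[:2]).round(4))
    for sg in (1,-1):
        q=arc(C,P[:2],sg)*1000; print(sg,q[0].round(),np.diff(q,axis=0).round().astype(int).tolist())
E
```

```text
L [0.4864 0.2833 0.105 ] [0.4864 0.2826 0.04  ] [0.5308 0.277  0.065 ] r 0.0447
1 [516. 249.] [[5, 5], [4, 6], [3, 6], [2, 7], [1, 7], [0, 7], [-1, 7], [-2, 7], [-3, 6], [-4, 6], [-5, 5], [-6, 4], [-6, 3]]
-1 [524. 308.] [[4, -6], [3, -7], [1, -7], [0, -7], [-1, -7], [-2, -7], [-3, -6], [-4, -6], [-5, -5], [-5, -4], [-6, -4], [-7, -3], [-7, -1]]
M [0.4907 0.0942 0.105 ] [0.4927 0.0952 0.04  ] [0.4497 0.0965 0.065 ] r 0.0429
1 [460. 126.] [[-5, -5], [-4, -6], [-3, -7], [-2, -7], [0, -7], [1, -7], [2, -7], [3, -6], [4, -6], [5, -5], [5, -5], [6, -4], [7, -3]]
-1 [457.  66.] [[-4, 6], [-3, 6], [-2, 7], [-1, 7], [0, 7], [1, 7], [2, 7], [3, 6], [4, 6], [5, 5], [6, 4], [6, 3], [7, 2]]
R [ 0.505  -0.0998  0.105 ] [ 0.5055 -0.0996  0.04  ] [ 0.4727 -0.068   0.065 ] r 0.0456
1 [502. -55.] [[-7, -1], [-7, -2], [-6, -3], [-6, -4], [-5, -5], [-4, -6], [-3, -6], [-2, -7], [-1, -7], [0, -7], [1, -7], [2, -7], [3, -6]]
-1 [460. -98.] [[1, 7], [2, 7], [3, 6], [4, 6], [5, 5], [6, 4], [6, 3], [7, 2], [7, 1], [7, 0], [7, -1], [7, -2], [6, -3]]
```

>>> play_rows(
  plan="0 0 0 0 0 -0.1; 0 0 0 0 0 -0.1; 0 0 0 0 0 -0.1; 0 0 0 0 0 -0.102; 0 0 0 0 0 0; 0 0 0 0 0 0",
  jaw=0,
)

```text
time: 0.7
ee_pos: [0.2633, 0.6214, 0.2311]
orientation: [1.0, -0.001, -0.0, 0.0]
wrist_force: [-0.6, 0.8, -0.4]
gripper_width: 0.143
finger_force: 0.0
```

>>> play_rows(
  plan="24 28 0 0 0 0; 24 28 0 0 0 0; 24 28 0 0 0 0; 24 28 0 0 0 0; 24 28 0 0 0 0; 24 28 0 0 0 0; 24 28 0 0 0 0; 24 28 0 0 0 0",
)

```text
time: 1.37
ee_pos: [0.4565, 0.3962, 0.2315]
orientation: [1.0, -0.001, 0.0, -0.0]
wrist_force: [0.9, 0.1, -0.3]
gripper_width: 0.003
finger_force: 0.0
```

>>> play_rows(
  plan="24 30 0 0 0 0; 23 30 0 0 0 0; 22 29 0 0 0 0; 0 0 25 0 0 0; 0 0 25 0 0 0; 0 0 25 0 0 0; 0 0 0 0 0 0",
)

```text
time: 1.95
ee_pos: [0.5226, 0.3064, 0.1513]
orientation: [1.0, -0.002, -0.003, 0.002]
wrist_force: [-1.6, -1.0, -0.5]
gripper_width: -0.002
finger_force: 0.0
```

>>> play_rows(
  plan="0 0 30 0 0 0; 0 0 30 0 0 0; 0 0 25 0 0 0; 0 0 12 0 0 0; 0 0 0 0 0 0; 0 0 0 0 0 0",
)

```text
time: 2.45
ee_pos: [0.5251, 0.3092, 0.06]
orientation: [1.0, 0.0, 0.0, 0.0]
wrist_force: [1.3, 1.0, 0.3]
gripper_width: 0.002
finger_force: 0.0
```

>>> play_rows(
  plan="4 6 0 0 0 0; 3 7 0 0 0 0; 1 7 0 0 0 0; 0 7 0 0 0 0",
)

```text
time: 2.78
ee_pos: [0.5345, 0.2825, 0.061]
orientation: [1.0, 0.001, 0.002, -0.002]
wrist_force: [2.1, 4.2, 2.6]
gripper_width: -0.002
finger_force: 2.3
```

```bash
cat >> h.py <<'E'
# measure wheel centre (rim circle) and dark peg near an expected unit, from the top view
def look(name="top",exp=None):
    c=env.camera(name);im=c["color"][:,:,::-1]
    gr=cv2.resize(cv2.cvtColor(im,cv2.COLOR_BGR2GRAY),None,fx=4,fy=4,interpolation=cv2.INTER_CUBIC)
    for q in cv2.HoughCircles(gr,cv2.HOUGH_GRADIENT,1,120,param1=120,param2=20,minRadius=88,maxRadius=108)[0]:
        q=q/4
        if 215<q[1]<275 and q[0]<385: print("circ",q.round(1),ray(c,q[0],q[1],.04).round(4))
    return c,im
def state(): 
    s=env.read_state();print({k:np.round(s[k],3) for k in("time","ee_pos","wrist_force","ft_torque","finger_force")})
E
python3 - <<'E'
from h import *
state();c,im=look();state()
cv2.imwrite("pics/L1.png",cv2.resize(im[205:275,145:290],None,fx=5,fy=5,interpolation=cv2.INTER_CUBIC))
E
```

```text
{'time': np.float64(2.783), 'ee_pos': array([0.535, 0.282, 0.061]), 'wrist_force': array([2.117, 4.197, 2.631]), 'ft_torque': array([ 1.513, -0.564,  0.04 ]), 'finger_force': np.float64(2.313)}
circ [336.6 235.6  24. ] [ 0.5055 -0.0973  0.04  ]
{'time': np.float64(2.833), 'ee_pos': array([0.534, 0.281, 0.061]), 'wrist_force': array([1.386, 2.091, 3.238]), 'ft_torque': array([ 0.796, -0.698,  0.002]), 'finger_force': np.float64(1.94)}
```

View pics/L1.png

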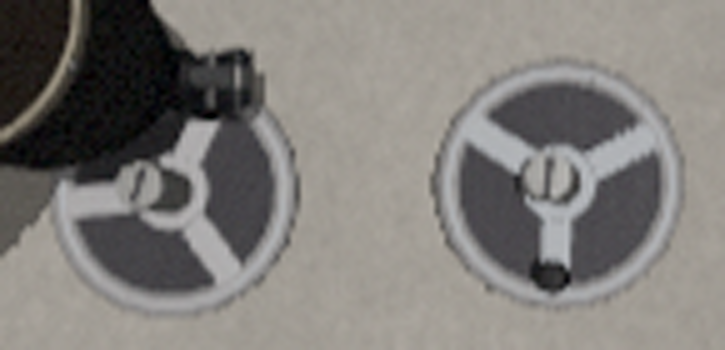

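The crop shows L's wheel turned only about 18°. The spindle slot (fixed to the foot) turned about as much, and the rim shifted about 5 mm, with 2–4 N on the finger. That suggests L binds; I'll check the static force.

>>> play_rows(
  plan="0 0 0 0 0 0; 0 0 0 0 0 0; 0 0 0 0 0 0; 0 0 0 0 0 0",
)

```text
time: 3.17
ee_pos: [0.5326, 0.2818, 0.0592]
orientation: [1.0, 0.001, -0.0, 0.0]
wrist_force: [-0.0, 2.2, 1.0]
gripper_width: 0.001
finger_force: 0.8
```

>>> play_rows(
  plan="0 1 0 0 0 0; 0 1 0 0 0 0; 0 1 0 0 0 0",
)

```text
time: 3.42
ee_pos: [0.5328, 0.2792, 0.0593]
orientation: [1.0, 0.001, 0.0, -0.0]
wrist_force: [0.2, 4.1, 1.0]
gripper_width: 0.004
finger_force: 1.8
```

>>> play_rows(
  plan="0 -8 0 0 0 0; 0 0 -40 0 0 0; 0 0 -40 0 0 0; -18 40 0 0 0 0; -18 40 0 0 0 0; -18 40 0 0 0 0; -18 40 0 0 0 0; 0 0 0 0 0 0",
)

```text
time: 4.08
ee_pos: [0.4595, 0.1289, 0.1385]
orientation: [1.0, -0.001, -0.002, 0.001]
wrist_force: [-0.5, -0.9, -0.2]
gripper_width: 0.004
finger_force: 0.0
```

>>> play_rows(
  plan="0 0 0 0 0 0; 0 0 30 0 0 0; 0 0 30 0 0 0; 0 0 22 0 0 0; 0 0 0 0 0 0; 0 0 0 0 0 0",
)

```text
time: 4.58
ee_pos: [0.4642, 0.1347, 0.0564]
orientation: [1.0, 0.001, -0.001, 0.001]
wrist_force: [-0.6, -0.0, 0.7]
gripper_width: -0.004
finger_force: 0.0
```

>>> play_rows(
  plan="-4 8 0 0 0 0; -3 3 0 0 0 0; -3 3 0 0 0 0; -2 3 0 0 0 0; -2 3 0 0 0 0; -1.5 3.5 0 0 0 0; -1.5 3.5 0 0 0 0; 0 0 0 0 0 0",
)

```text
time: 5.25
ee_pos: [0.4472, 0.1071, 0.0574]
orientation: [1.0, 0.0, -0.0, -0.0]
wrist_force: [0.2, 0.0, 0.2]
gripper_width: 0.001
finger_force: 0.0
```

>>> play_rows(
  plan="-0.5 3.5 0 0 0 0; 0 3.5 0 0 0 0; 0 0 0 0 0 0; 0 0 0 0 0 0",
)

```text
time: 5.58
ee_pos: [0.4471, 0.1005, 0.0573]
orientation: [1.0, 0.0, -0.0, 0.0]
wrist_force: [-0.1, -0.0, -0.8]
gripper_width: -0.002
finger_force: 0.0
```

>>> play_rows(
  plan="0 5 0 0 0 0; 0 5 0 0 0 0; 0.5 4 0 0 0 0; 2 5 0 0 0 0; 2 5 0 0 0 0; 2 5 0 0 0 0; 0 0 0 0 0 0",
)

```text
time: 6.17
ee_pos: [0.4538, 0.0707, 0.0572]
orientation: [1.0, 0.0, -0.0, 0.0]
wrist_force: [0.2, -0.1, 0.1]
gripper_width: 0.001
finger_force: 0.0
```

```bash
python3 - <<'E'
from h import *
state();c,im=look()
cv2.imwrite("pics/M1.png",cv2.resize(im[205:275,145:290],None,fx=5,fy=5,interpolation=cv2.INTER_CUBIC))
E
```

```text
{'time': np.float64(6.167), 'ee_pos': array([0.454, 0.071, 0.057]), 'wrist_force': array([ 0.164, -0.132,  0.136]), 'ft_torque': array([ 0.003,  0.003, -0.054]), 'finger_force': np.float64(0.0)}
circ [335.6 236.9  22.4] [ 0.5025 -0.0949  0.04  ]
```

View pics/M1.png

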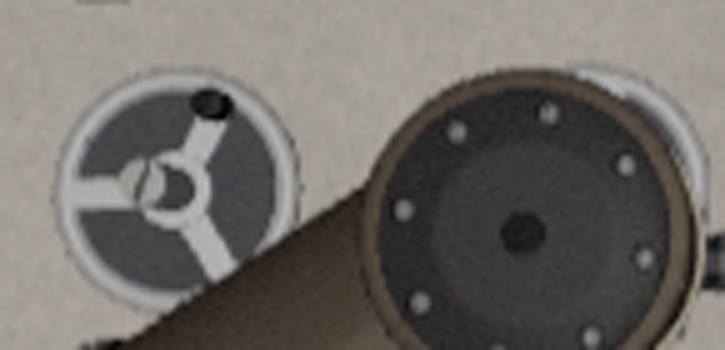

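>>> play_rows(
  plan="4 5 0 0 0 0; 4 4 0 0 0 0; 5 3 0 0 0 0; 5 3 0 0 0 0; 5 2 0 0 0 0; 5 2 0 0 0 0; 4 1 0 0 0 0; 0 0 0 0 0 0",
)

```text
time: 6.88
ee_pos: [0.486, 0.0511, 0.057]
orientation: [1.0, 0.0, -0.0, 0.0]
wrist_force: [-2.3, 0.5, -1.1]
gripper_width: 0.001
finger_force: 0.0
```

>>> play_rows(
  plan="-5 0 0 0 0 0; 0 0 -40 0 0 0; 0 0 -40 0 0 0; 0 0 0 0 0 0",
)

```text
time: 7.22
ee_pos: [0.4848, 0.0531, 0.1443]
orientation: [1.0, 0.002, 0.005, -0.002]
wrist_force: [1.0, 0.6, 1.6]
gripper_width: 0.0
finger_force: 0.0
```

>>> play_rows(
  plan="7 35 0 0 0 0; 7 35 0 0 0 0; 7 36 0 0 0 0; 0 0 0 0 0 0; 0 0 0 0 0 0; 0 0 0 0 0 0",
)

```text
time: 7.72
ee_pos: [0.5018, -0.0544, 0.1373]
orientation: [1.0, 0.0, 0.0, -0.0]
wrist_force: [-0.4, 0.8, -0.5]
gripper_width: -0.0
finger_force: 0.0
```

>>> play_rows(
  plan="0 0 30 0 0 0; 0 0 30 0 0 0; 0 0 22 0 0 0; 0 0 0 0 0 0; 0 0 0 0 0 0",
)

```text
time: 8.13
ee_pos: [0.5014, -0.0532, 0.0546]
orientation: [1.0, 0.002, -0.001, 0.0]
wrist_force: [0.2, 0.7, 0.3]
gripper_width: -0.001
finger_force: 0.0
```

>>> play_rows(
  plan="-5 1 0 0 0 0; -4 1 0 0 0 0; -3.5 1 0 0 0 0; -3.5 1.5 0 0 0 0; -3 1.5 0 0 0 0; -3 2 0 0 0 0; 0 0 0 0 0 0; 0 0 0 0 0 0",
)

```text
time: 8.8
ee_pos: [0.4797, -0.0624, 0.0555]
orientation: [1.0, 0.0, 0.0, -0.0]
wrist_force: [0.6, 0.7, 0.2]
gripper_width: -0.003
finger_force: 0.0
```

>>> play_rows(
  plan="-3 2 0 0 0 0; -3 2 0 0 0 0; 0 0 0 0 0 0; 0 0 0 0 0 0",
)

```text
time: 9.13
ee_pos: [0.4736, -0.0664, 0.0553]
orientation: [1.0, 0.0, -0.0, 0.0]
wrist_force: [0.3, 0.0, 0.7]
gripper_width: 0.001
finger_force: 0.0
```

>>> play_rows(
  plan="-2.5 2.5 0 0 0 0; -2.5 2.5 0 0 0 0; -2 3 0 0 0 0; 0 0 0 0 0 0; 0 0 0 0 0 0",
)

```text
time: 9.55
ee_pos: [0.4667, -0.0745, 0.0553]
orientation: [1.0, 0.0, 0.0, 0.0]
wrist_force: [0.2, 0.1, 0.8]
gripper_width: 0.0
finger_force: 0.0
```

```bash
python3 - <<'E'
from h import *
state();c,im=look()
cv2.imwrite("pics/R1.png",cv2.resize(im[205:285,145:370],None,fx=3.5,fy=3.5,interpolation=cv2.INTER_CUBIC))
E
```

```text
{'time': np.float64(9.55), 'ee_pos': array([ 0.467, -0.074,  0.055]), 'wrist_force': array([0.167, 0.115, 0.826]), 'ft_torque': array([-0.   ,  0.016, -0.051]), 'finger_force': np.float64(0.0)}
```

View pics/R1.png

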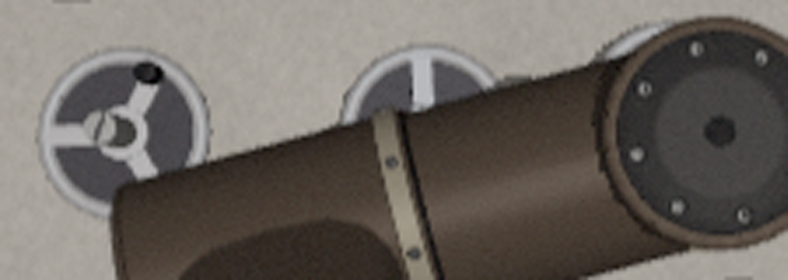

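M's rim has shifted about 20 mm although the readings after stopping were near zero, so I need force readings taken while pushing. I'll clear the view and measure before pushing R again.

>>> play_rows(
  plan="5 -4 0 0 0 0; 0 0 -40 0 0 0; 0 0 -40 0 0 0; 0 40 0 0 0 0; 0 40 0 0 0 0; 0 40 0 0 0 0; 0 40 0 0 0 0; 0 40 0 0 0 0",
)

```text
time: 10.27
ee_pos: [0.4725, -0.2719, 0.1357]
orientation: [1.0, 0.001, 0.0, 0.0]
wrist_force: [0.6, 0.7, -0.0]
gripper_width: -0.004
finger_force: 0.0
```

```bash
python3 - <<'E'
from h import *
state();c,im=look()
cv2.imwrite("pics/all2.png",cv2.resize(im[205:285,145:370],None,fx=3.5,fy=3.5,interpolation=cv2.INTER_CUBIC))
E
```

```text
{'time': np.float64(10.267), 'ee_pos': array([ 0.473, -0.272,  0.136]), 'wrist_force': array([ 0.638,  0.736, -0.027]), 'ft_torque': array([ 0.124, -0.191, -0.006]), 'finger_force': np.float64(0.0)}
circ [180.4 239.9  23.4] [0.4973 0.2788 0.04  ]
```

View pics/all2.png

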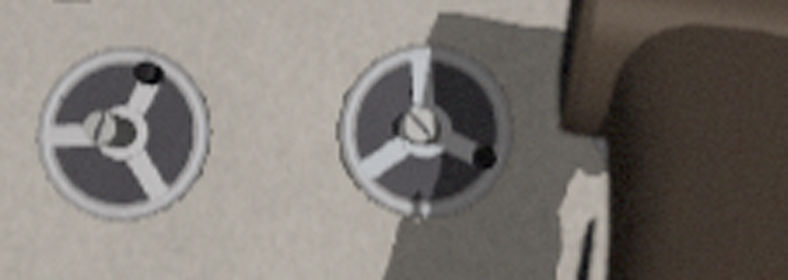

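M's rim is now at about (266,242), 24 mm toward R. The spindle slot turned about 40° while the peg went round about 67°, so M gave about 27° and then dragged its foot: it binds. R is hidden, so I'll move further aside.

>>> play_rows(
  plan="-28 28 -15 0 0 0; -28 28 -15 0 0 0; -28 28 -15 0 0 0; -28 28 -15 0 0 0; -20 20 0 0 0 0; 0 0 0 0 0 0",
)

```text
time: 10.82
ee_pos: [0.3398, -0.4033, 0.1954]
orientation: [1.0, -0.001, 0.001, 0.001]
wrist_force: [1.0, 0.5, -1.5]
gripper_width: -0.004
finger_force: 0.0
```

```bash
python3 - <<'E'
from h import *
state();c,im=look()
cv2.imwrite("pics/all3.png",cv2.resize(im[205:285,235:370],None,fx=5,fy=5,interpolation=cv2.INTER_CUBIC))
E
```

```text
{'time': np.float64(10.817), 'ee_pos': array([ 0.34 , -0.403,  0.195]), 'wrist_force': array([ 1.023,  0.499, -1.478]), 'ft_torque': array([ 0.093, -0.074,  0.024]), 'finger_force': np.float64(0.0)}
circ [180.9 240.6  22.8] [0.4954 0.2775 0.04  ]
circ [266.6 239.6  23.2] [0.4968 0.0706 0.04  ]
circ [335.4 235.1  22.6] [ 0.5067 -0.0943  0.04  ]
```

View pics/all3.png

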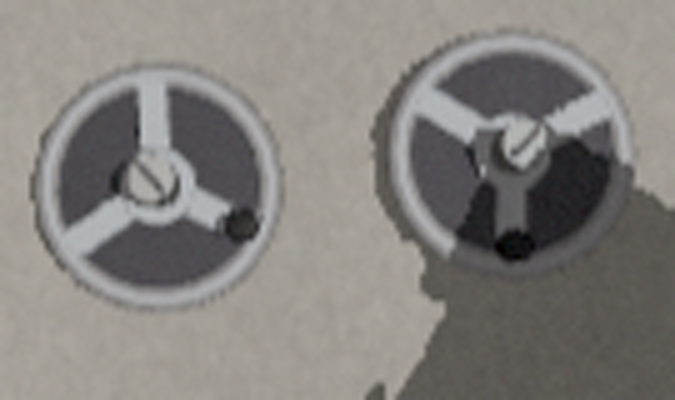

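R's rim is still at (337.4,235.6) and its slot "/" is unchanged, while the peg went round about 45°, so it seems free. I'll finish its quarter turn.

>>> play_rows(
  plan="13 -33 0 0 0 0; 13 -33 0 0 0 0; 13 -33 0 0 0 0; 13 -33 0 0 0 0; 13 -33 0 0 0 0; 13 -33 0 0 0 0; 13 -33 0 0 0 0; 13 -33 0 0 0 0",
)

```text
time: 11.53
ee_pos: [0.4465, -0.1338, 0.1944]
orientation: [1.0, 0.001, 0.0, -0.0]
wrist_force: [0.8, -0.3, 0.1]
gripper_width: 0.004
finger_force: 0.0
```

>>> play_rows(
  plan="14 -35 0 0 0 0; 13 -35 0 0 0 0; 0 0 0 0 0 0; 0 0 30 0 0 0; 0 0 30 0 0 0; 0 0 0 0 0 0; 0 0 0 0 0 0",
)

```text
time: 12.12
ee_pos: [0.4719, -0.0661, 0.1336]
orientation: [1.0, 0.001, -0.002, 0.001]
wrist_force: [0.7, -0.2, 0.4]
gripper_width: 0.0
finger_force: 0.0
```

>>> play_rows(
  plan="0 0 30 0 0 0; 0 0 30 0 0 0; 0 0 18 0 0 0; 0 0 0 0 0 0; 0 0 0 0 0 0; -3 5 0 0 0 0; -3 6 0 0 0 0; -2 5 0 0 0 0",
)

```text
time: 12.78
ee_pos: [0.4652, -0.0829, 0.0579]
orientation: [1.0, 0.001, 0.001, -0.0]
wrist_force: [-0.4, 0.6, 0.9]
gripper_width: -0.0
finger_force: 0.0
```

>>> play_rows(
  plan="-2 6 0 0 0 0; -1 6 0 0 0 0; 0 6 0 0 0 0; 1 6 0 0 0 0; 1 6 0 0 0 0",
)

```text
time: 13.2
ee_pos: [0.4638, -0.1132, 0.0564]
orientation: [1.0, 0.001, 0.0, -0.0]
wrist_force: [0.6, 0.3, 0.1]
gripper_width: -0.0
finger_force: 0.0
```

>>> play_rows(
  plan="2 5 0 0 0 0; 3 5 0 0 0 0; 3 5 0 0 0 0; 4 5 0 0 0 0; 5 4 0 0 0 0; 5 3 0 0 0 0",
)

```text
time: 13.7
ee_pos: [0.4863, -0.14, 0.0563]
orientation: [1.0, 0.001, -0.0, 0.0]
wrist_force: [-0.2, 0.6, -0.1]
gripper_width: -0.002
finger_force: 0.0
```

>>> play_rows(
  plan="-5 -3 0 0 0 0; 0 0 -40 0 0 0; 0 0 -40 0 0 0; 0 0 -30 0 0 0; -25 30 0 0 0 0; -25 30 0 0 0 0; -25 30 0 0 0 0; 0 40 0 0 0 0",
)

```text
time: 14.37
ee_pos: [0.4016, -0.2658, 0.1668]
orientation: [1.0, 0.001, 0.0, -0.001]
wrist_force: [1.1, 1.9, 0.2]
gripper_width: -0.004
finger_force: 0.0
```

>>> play_rows(
  plan="-15 35 0 0 0 0; -15 35 0 0 0 0; -15 35 0 0 0 0; -15 35 0 0 0 0; 0 0 0 0 0 0; 0 0 0 0 0 0",
  jaw=0.6,
)

```text
time: 14.87
ee_pos: [0.3446, -0.4078, 0.1658]
orientation: [1.0, -0.001, -0.0, -0.0]
wrist_force: [0.9, 0.7, -0.3]
gripper_width: 0.603
finger_force: 0.0
```

```bash
python3 - <<'E'
from h import *
state();c,im=look();g=im.max(2)
m=((g<33)*255).astype(np.uint8);m[:, 370:]=0;m[:205]=0;m[275:]=0
n,l,st,ce=cv2.connectedComponentsWithStats(m)
for i in range(1,n):
    if st[i][4]>12: print("dark",st[i],ce[i].round(1),ray(c,*ce[i],.065).round(4))
cv2.imwrite("pics/all4.png",cv2.resize(im[205:285,145:370],None,fx=3.5,fy=3.5,interpolation=cv2.INTER_CUBIC))
E
```

```text
{'time': np.float64(14.867), 'ee_pos': array([ 0.345, -0.408,  0.166]), 'wrist_force': array([ 0.943,  0.705, -0.348]), 'ft_torque': array([0.044, 0.036, 0.001]), 'finger_force': np.float64(0.0)}
circ [334.9 235.4  22.4] [ 0.5061 -0.0931  0.04  ]
circ [266.1 239.4  22.9] [0.4974 0.0718 0.04  ]
dark [353 230   8   6  34] [356.4 232.2] [ 0.5115 -0.1414  0.065 ]
```

View pics/all4.png

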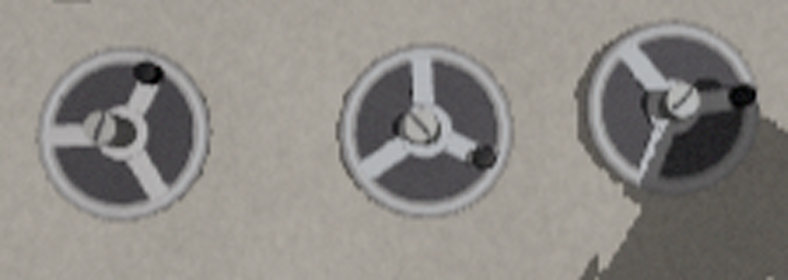

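R turned about 145° with its centre unmoved, so it's free. L and M bind and go to the tray.

```bash
python3 - <<'E'
from h import *
c=env.camera("top");im=c["color"][:,:,::-1]
for n,s,w in [("L",(173.9,241.4),(180.1,242.7)),("M",(265.3,240.7),(266.7,242.1)),("R",(340.4,233.9),(337.3,235.6))]:
    print(n,ray(c,*s,.105).round(4),ray(c,*w,.040).round(4))
# tray: dark-wall outline at its rim
m=((im.max(2)<60)*255).astype(np.uint8);m[:,:372]=0;m[:,470:]=0;m[:150]=0;m[235:]=0
ys,xs=np.nonzero(m);print(xs.min(),xs.max(),ys.min())
E
```

```text
L [0.49   0.2782 0.105 ] [0.4905 0.2793 0.04  ]
M [0.4906 0.0702 0.105 ] [0.4908 0.0704 0.04  ]
R [ 0.505  -0.0998  0.105 ] [ 0.5055 -0.0989  0.04  ]
380 469 162
```

>>> play_rows(
  plan="14 -38 -5 0 0 0; 14 -38 -5 0 0 0; 14 -38 -5 0 0 0; 14 -38 -5 0 0 0; 14 -38 0 0 0 0; 14 -38 0 0 0 0; 14 -38 0 0 0 0; 14 -38 0 0 0 0",
  jaw=0.45,
)

```text
time: 15.63
ee_pos: [0.4577, -0.099, 0.1869]
orientation: [1.0, 0.002, 0.001, -0.0]
wrist_force: [0.6, -0.7, -0.5]
gripper_width: 0.449
finger_force: 0.0
```

>>> play_rows(
  plan="7 -34 0 0 0 0; 7 -34 0 0 0 0; 7 -34 0 0 0 0; 7 -34 0 0 0 0; 6 -34 0 0 0 0; 0 0 15 0 0 0; 0 0 0 0 0 0; 0 0 0 0 0 0",
)

```text
time: 16.3
ee_pos: [0.4902, 0.0685, 0.1709]
orientation: [1.0, 0.002, -0.001, 0.0]
wrist_force: [-0.4, 0.5, -0.2]
gripper_width: 0.45
finger_force: 0.0
```

>>> play_rows(
  plan="0.5 -2 25 0 0 0; 0 0 30 0 0 0; 0 0 25 0 0 0; 0 0 15 0 0 0; 0 0 6 0 0 0; 0 0 0 0 0 0; 0 0 0 0 0 0",
)

```text
time: 16.88
ee_pos: [0.4924, 0.0694, 0.0713]
orientation: [1.0, 0.001, 0.0, -0.0]
wrist_force: [-0.1, -0.7, 0.5]
gripper_width: 0.451
finger_force: 0.0
```

>>> play_rows(
  plan="0 0 0 0 0 0; 0 0 0 0 0 0; 0 0 0 0 0 0; 0 0 0 0 0 0; 0 0 0 0 0 0; 0 0 0 0 0 0",
  jaw=0,
  squeeze=60,
)

```text
time: 17.38
ee_pos: [0.493, 0.0704, 0.0718]
orientation: [1.0, 0.001, 0.001, -0.001]
wrist_force: [-3.1, 4.0, 7.5]
gripper_width: 0.242
finger_force: 58.9
```

>>> play_rows(
  plan="0 0 -8 0 0 0; 0 0 -18 0 0 0; 0 0 -28 0 0 0; 0 0 -30 0 0 0; 0 0 -28 0 0 0; 0 0 -18 0 0 0; 0 0 -10 0 0 0; 0 0 0 0 0 0",
)

```text
time: 18.05
ee_pos: [0.4923, 0.0697, 0.2122]
orientation: [1.0, 0.001, 0.001, -0.001]
wrist_force: [1.6, 0.5, -7.6]
gripper_width: 0.242
finger_force: 59.6
```

>>> play_rows(
  plan="4 12 0 0 0 0; 8 24 0 0 0 0; 9 29 0 0 0 0; 9 29 0 0 0 0; 9 29 0 0 0 0; 9 29 0 0 0 0; 9 29 0 0 0 0; 9 29 0 0 0 0",
)

```text
time: 18.72
ee_pos: [0.5569, -0.1417, 0.2077]
orientation: [1.0, 0.0, -0.002, -0.0]
wrist_force: [1.0, 0.9, -7.4]
gripper_width: 0.241
finger_force: 59.9
```

>>> play_rows(
  plan="9 29 0 0 0 0; 9 29 0 0 0 0; 9 29 0 0 0 0; 9 29 0 0 0 0; 9 22 0 0 0 0; 5 14 0 0 0 0; 0 0 0 0 0 0; 0 0 0 0 0 0",
)

```text
time: 19.38
ee_pos: [0.6069, -0.2927, 0.2068]
orientation: [1.0, -0.0, -0.003, -0.001]
wrist_force: [-0.2, 0.3, -7.5]
gripper_width: 0.237
finger_force: 60.0
```

>>> play_rows(
  plan="0 0 12 0 0 0; 0 0 25 0 0 0; 0 0 28 0 0 0; 0 0 25 0 0 0; 0 0 18 0 0 0; 0 0 10 0 0 0; 0 0 3 0 0 0; 0 0 2 0 0 0",
)

```text
time: 20.05
ee_pos: [0.6082, -0.2918, 0.0868]
orientation: [1.0, 0.001, -0.0, 0.0]
wrist_force: [0.4, 0.8, -6.6]
gripper_width: 0.241
finger_force: 59.9
```

>>> play_rows(
  plan="0 0 2 0 0 0; 0 0 2 0 0 0; 0 0 2 0 0 0; 0 0 0 0 0 0",
)

```text
time: 20.38
ee_pos: [0.6085, -0.2923, 0.0818]
orientation: [1.0, 0.001, 0.0, 0.0]
wrist_force: [-0.3, 0.1, -7.1]
gripper_width: 0.24
finger_force: 59.9
```

>>> play_rows(
  plan="0 0 2 0 0 0; 0 0 1.5 0 0 0; 0 0 1 0 0 0; 0 0 0 0 0 0",
)

```text
time: 20.72
ee_pos: [0.6084, -0.2923, 0.0771]
orientation: [1.0, 0.001, 0.0, 0.0]
wrist_force: [-1.2, 0.6, -4.4]
gripper_width: 0.241
finger_force: 60.4
```

>>> play_rows(
  plan="0 0 1 0 0 0; 0 0 0 0 0 0",
)

```text
time: 20.88
ee_pos: [0.6084, -0.2923, 0.077]
orientation: [1.0, 0.001, 0.0, 0.0]
wrist_force: [-3.8, 2.7, 2.0]
gripper_width: 0.238
finger_force: 61.3
```

>>> play_rows(
  plan="0 0 0 0 0 0; 0 0 0 0 0 0; 0 0 0 0 0 0; 0 0 0 0 0 0; 0 0 -15 0 0 0; 0 0 -35 0 0 0; 0 0 -30 0 0 0; 0 0 -20 0 0 0",
  jaw=0.45,
)

```text
time: 21.55
ee_pos: [0.6096, -0.2929, 0.1793]
orientation: [1.0, 0.001, 0.002, 0.001]
wrist_force: [1.0, -0.2, -0.0]
gripper_width: 0.45
finger_force: 0.0
```

>>> play_rows(
  plan="-7 -35 0 0 0 0; -7 -35 0 0 0 0; -7 -35 0 0 0 0; -7 -35 0 0 0 0; -7 -35 0 0 0 0; -7 -35 0 0 0 0; -7 -35 0 0 0 0; -7 -35 0 0 0 0",
)

```text
time: 22.22
ee_pos: [0.5518, -0.0108, 0.1763]
orientation: [1.0, 0.001, 0.001, -0.0]
wrist_force: [1.2, 1.0, 0.2]
gripper_width: 0.449
finger_force: 0.0
```

>>> play_rows(
  plan="-8 -36 0 0 0 0; -8 -36 0 0 0 0; -8 -36 0 0 0 0; -8 -36 0 0 0 0; -8 -36 0 0 0 0; -8 -36 0 0 0 0; -7 -36 0 0 0 0; -7 -36 0 0 0 0",
)

```text
time: 22.88
ee_pos: [0.4892, 0.2775, 0.1764]
orientation: [1.0, 0.001, 0.001, -0.0]
wrist_force: [0.9, 0.9, -0.9]
gripper_width: 0.449
finger_force: 0.0
```

>>> play_rows(
  plan="0 0 0 0 0 0; 0 0 0 0 0 0; 0 0 0 0 0 0",
)

```text
time: 23.13
ee_pos: [0.4896, 0.2757, 0.1758]
orientation: [1.0, 0.001, -0.0, 0.0]
wrist_force: [0.9, 0.2, -0.3]
gripper_width: 0.448
finger_force: 0.0
```

```bash
python3 - <<'E'
from h import *
state();c,im=look()
cv2.imwrite("pics/side2.png",env.camera("side")["color"][:,:,::-1])
E
```

```text
{'time': np.float64(23.133), 'ee_pos': array([0.49 , 0.276, 0.176]), 'wrist_force': array([ 0.902,  0.226, -0.252]), 'ft_torque': array([-0.046, -0.001,  0.04 ]), 'finger_force': np.float64(0.0)}
circ [336.6 235.4  23.7] [ 0.5061 -0.0973  0.04  ]
```

>>> play_rows(
  plan="1 -3 25 0 0 0; 0 0 30 0 0 0; 0 0 27 0 0 0; 0 0 16 0 0 0; 0 0 6 0 0 0; 0 0 0 0 0 0; 0 0 0 0 0 0",
)

```text
time: 23.82
ee_pos: [0.4914, 0.2782, 0.0726]
orientation: [1.0, 0.0, 0.0, -0.0]
wrist_force: [0.9, 0.6, 0.4]
gripper_width: 0.446
finger_force: 0.0
```

>>> play_rows(
  plan="0 0 0 0 0 0; 0 0 0 0 0 0; 0 0 0 0 0 0; 0 0 0 0 0 0; 0 0 0 0 0 0; 0 0 0 0 0 0",
  jaw=0,
)

```text
time: 24.32
ee_pos: [0.4916, 0.279, 0.0736]
orientation: [1.0, 0.001, 0.001, -0.001]
wrist_force: [1.2, -1.8, 7.5]
gripper_width: 0.238
finger_force: 59.0
```

>>> play_rows(
  plan="0 0 -8 0 0 0; 0 0 -18 0 0 0; 0 0 -28 0 0 0; 0 0 -30 0 0 0; 0 0 -28 0 0 0; 0 0 -18 0 0 0; 0 0 -10 0 0 0; 0 0 0 0 0 0",
)

```text
time: 24.98
ee_pos: [0.4908, 0.279, 0.2137]
orientation: [1.0, 0.001, 0.001, -0.001]
wrist_force: [0.7, -0.1, -7.8]
gripper_width: 0.242
finger_force: 59.9
```

>>> play_rows(
  plan="-1 12 0 0 0 0; -1 24 0 0 0 0; -1 30 0 0 0 0; -1 30 0 0 0 0; -1 30 0 0 0 0; -1 30 0 0 0 0; -1 30 0 0 0 0; -1 30 0 0 0 0",
)

```text
time: 25.65
ee_pos: [0.4809, 0.0605, 0.2096]
orientation: [1.0, 0.0, -0.002, 0.001]
wrist_force: [0.8, -0.1, -8.1]
gripper_width: 0.241
finger_force: 59.8
```

>>> play_rows(
  plan="-1 30 0 0 0 0; -1 30 0 0 0 0; -1 30 0 0 0 0; -1 30 0 0 0 0; 0 30 0 0 0 0; 0 30 0 0 0 0; 0 30 0 0 0 0; 0 30 0 0 0 0",
)

```text
time: 26.32
ee_pos: [0.4771, -0.1787, 0.2096]
orientation: [1.0, 0.0, -0.002, -0.001]
wrist_force: [0.3, 0.3, -8.2]
gripper_width: 0.238
finger_force: 59.8
```

>>> play_rows(
  plan="0 30 0 0 0 0; 0 30 0 0 0 0; 0 30 0 0 0 0; 0 19 0 0 0 0; 0 10 0 0 0 0; 0 0 0 0 0 0; 0 0 0 0 0 0",
)

```text
time: 26.9
ee_pos: [0.4779, -0.2963, 0.2098]
orientation: [1.0, -0.0, -0.002, -0.001]
wrist_force: [-0.1, 0.5, -8.6]
gripper_width: 0.243
finger_force: 60.0
```

Grasp height was z 0.0736, so contact with the tray floor should come at about 0.0785.

>>> play_rows(
  plan="0 0 12 0 0 0; 0 0 25 0 0 0; 0 0 28 0 0 0; 0 0 25 0 0 0; 0 0 18 0 0 0; 0 0 10 0 0 0; 0 0 4 0 0 0; 0 0 2 0 0 0",
)

```text
time: 27.57
ee_pos: [0.4794, -0.2959, 0.0875]
orientation: [1.0, 0.001, -0.0, -0.0]
wrist_force: [-0.1, 0.7, -8.4]
gripper_width: 0.241
finger_force: 59.8
```

>>> play_rows(
  plan="0 0 2 0 0 0; 0 0 2 0 0 0; 0 0 1 0 0 0; 0 0 0 0 0 0",
)

```text
time: 27.9
ee_pos: [0.4796, -0.2965, 0.0834]
orientation: [1.0, 0.001, 0.0, 0.0]
wrist_force: [0.2, 0.4, -9.1]
gripper_width: 0.238
finger_force: 59.8
```

>>> play_rows(
  plan="0 0 2 0 0 0; 0 0 1.5 0 0 0; 0 0 1 0 0 0; 0 0 0 0 0 0",
)

```text
time: 28.23
ee_pos: [0.4794, -0.2966, 0.0787]
orientation: [1.0, 0.001, 0.0, 0.0]
wrist_force: [-1.8, 0.6, -4.1]
gripper_width: 0.242
finger_force: 60.7
```

>>> play_rows(
  plan="0 0 1 0 0 0; 0 0 0 0 0 0",
)

```text
time: 28.4
ee_pos: [0.4793, -0.2966, 0.0786]
orientation: [1.0, 0.001, 0.0, 0.0]
wrist_force: [-5.2, 2.7, 6.2]
gripper_width: 0.241
finger_force: 61.8
```

Touched down. Releasing, then rising and clearing the view.

>>> play_rows(
  plan="0 0 0 0 0 0; 0 0 0 0 0 0; 0 0 0 0 0 0; 0 0 0 0 0 0; 0 0 -15 0 0 0; 0 0 -35 0 0 0; 0 0 -35 0 0 0; 0 0 -30 0 0 0",
  jaw=0.45,
)

```text
time: 29.07
ee_pos: [0.4797, -0.2968, 0.1945]
orientation: [1.0, 0.001, 0.0, 0.0]
wrist_force: [0.9, -0.0, 0.2]
gripper_width: 0.451
finger_force: 0.0
```

>>> play_rows(
  plan="-6 -35 0 0 0 0; -6 -35 0 0 0 0; -6 -35 0 0 0 0; -6 -35 0 0 0 0; -6 -35 0 0 0 0; -6 -35 0 0 0 0; -6 -35 0 0 0 0; -6 -35 0 0 0 0",
)

```text
time: 29.73
ee_pos: [0.4307, -0.015, 0.1928]
orientation: [1.0, 0.001, 0.001, -0.0]
wrist_force: [0.6, 0.5, 0.4]
gripper_width: 0.446
finger_force: 0.0
```

>>> play_rows(
  plan="0 -35 0 0 0 0; 0 -35 0 0 0 0; 0 -35 0 0 0 0; 0 -35 0 0 0 0; 0 -35 0 0 0 0; 0 -35 0 0 0 0; 0 0 0 0 0 0; 0 0 0 0 0 0",
)

```text
time: 30.4
ee_pos: [0.4308, 0.1952, 0.1922]
orientation: [1.0, 0.002, 0.0, 0.0]
wrist_force: [-1.0, -0.2, -0.4]
gripper_width: 0.45
finger_force: 0.0
```

```bash
python3 - <<'E'
from h import *
c=env.camera("top")["color"][:,:,::-1];s=env.camera("side")["color"][:,:,::-1]
cv2.imwrite("pics/end.png",np.hstack([cv2.resize(c[80:340,140:480],(400,306)),cv2.resize(s[130:360,130:430],(400,306))]))
E
```

```text
(no output)
```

View pics/end.png

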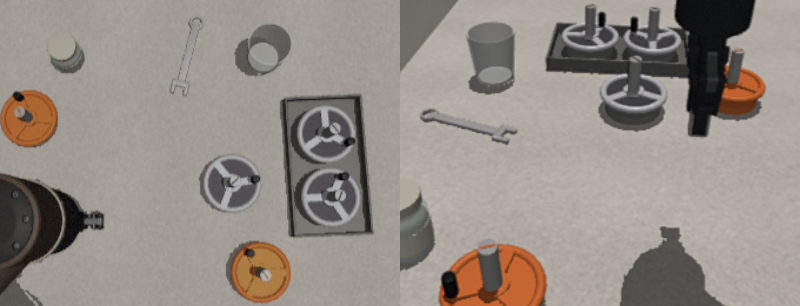

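The final picture shows both binding units upright in the tray and R on the bench. The bystanders and orange units are where they were, and the gripper is clear.

```bash
python3 -c "
from cell import env
print(env.close_job())"
```

```text
the job is handed in; nothing more can be done
None
```

I tried all three wheels, set the two that bind upright in the reject tray and left the free one standing in its place on the bench; one binding unit slid about 24 mm while I was pushing it, more than I intended. The job is handed in (no verdict was shown).

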